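# Fasten the flower humidifier's cover with a push rivet

### The arm

A 6-joint arm with a two-finger parallel gripper is mounted at the origin on the work surface. World frame = base frame: x ahead of the robot, y to its left, z up, the work surface at z = 0. Lengths are in m, angles in rad, forces in N, time in s.
With the tool pointing down it reaches from about 0.3 to 0.775 m from the base axis. Payload 14.6 kg.
Tool frame: the origin (TCP) lies at the very end of the fingers, on their centre line; the grasp point (between the pads) lies 19 mm behind it; x points along the fingers, y is the direction in which the jaws open and shut, and the axes are right-handed (so a half turn about x gives the same grasp; the last joint's range is limited). The gripper opens to 94 mm and grips with 3 to 60 N. Pads are 16 mm wide; open, the fingers measure 119 mm over their backs; the gripper's body (75 mm by 177 mm) begins 78 mm behind the grasp point.
Start: joints at [-1.364, 0.3, 1.521, -0, 1.321, -0.067], TCP at [0.149, -0.53, 0.205] pointing down, gripper open.
Joint ranges: [-3.03, 3.03], [-0.79, 2.21], [0.23, 2.52], [-1.04, 4.18], [0, 3.07], [-2.55, 2.55]. Speed limits (rad/s): [2.22, 2.22, 2.57, 3.14, 3.14, 3.14].

### API

Orientations are given as [roll, pitch, yaw] about the fixed x, y, z axes, in that order (R = Rz(yaw) Ry(pitch) Rx(roll)).
In Python, from station import ctrl, viewer, hand_in gives the robot as it stands. The module is installed in compiled form; this text tells all that it offers.
- The arm moves only by the tool play_rows, never from a script. Its argument "deltas" is a list that holds one entry, the list of rows, each a list of 7 numbers: the shift along the tool's x, y, z in mm, then the turn, a rotation vector about the tool's x, y, z in rad, then the finger opening in mm, from 0 to 94. In form: [[[dx, dy, dz, ax, ay, az, gripper], ...]]. A call has 1 to 10 rows; each row shifts and turns the commanded pose from where the row before left it, along the tool's axes as they then stand; what a row does not reach is not made up. A row lasts 1/10 s, in which the tool goes at most 50 mm and 8.59 degrees, less where a joint would pass 70% of its speed; a pose out of reach is approached as far as the arm can. A call with a gripper value outside its range is refused whole. The fingers move at their own pace and stop on an object; "grip_force" is the grip in N (left out, the last holds). Time passes only in rows, so rows that do not move let the fingers close. It gives the time, the measured TCP pose, the force and the opening at its end, in the units of the state.
- ctrl.get_obs(): the state, without advancing time (a new reading comes with each control period).
- viewer.camera(name): name is "scene" or "top" or "wrist"; returns a dict with "img" (384x512x3 uint8, red, green, blue), "fx", "fy", "cx", "cy" (pixels), "rvec" (rotation vector, rad) and "tvec" (3), from world to camera coordinates, as OpenCV has them. Camera axes: x right, y down, z forward; pixel columns grow to the right and rows downward; lengths in m; the calibration is good to about 2 mm. A picture is of the moment at which its call begins. There is no depth.
- hand_in(): hands the job in, once; it reports no verdict.
The state is a dict: "time_s": time; "qpos": joint angles; "joint_vel": joint speeds; "tau": joint torques, N m; "ee_pos": TCP position; "eef_rot": TCP orientation; "force": force on the tool from outside, world axes, zero at the start; "moment": the same for the moment, N m; "grip_width": finger opening in m.
Only numpy, scipy, OpenCV 4.12 (cv2) and the standard library are available. Lean on these libraries where they do the work, as an engineer would, in place of code of your own. Each camera call takes 0.05 s, during which the arm holds its last target.

### The job

The teal cover of the flower humidifier is missing one of its four rivets. Take the loose orange rivet out of the wooden caddy, set it in the empty hole with its centre pin still up until its flange lies on the cover, then push the pin down flush with the collar to lock it, and let go. Press gently: the cover lies on a soft seal that must not be crushed; leave the black and white rivets and everything else where they are.

Things in the scene. Friction and masses are not known exactly. Their poses are not given: they have to be found in the camera images.
- rivet_mid (a point): loose orange push rivet, upright in one of the caddy's pockets, about 40 g; point on its axis 8 mm above the flange's underside, z up its axis. Flange 30 mm across, 3 thick; on it a round collar 22 across, 10 high, to be gripped by its sides (top 5 mm above this point); below the flange a shank 12 across, 17 long, its last 5 mm tapering to 8. The pin's top is 13 mm above this point
- pin (a joint): how far the orange rivet's centre pin (11 mm across) is pushed into the collar, m: 0 standing 8 mm proud, 0.008 flush with the collar's top, its stop. Held by friction: it stays put below about 14 N, slides at about 14 N, and stays where it is left
- hole (a point): centre of the cover's empty hole, on the cover's top surface, 74 to 86 mm above the table; z up, x and y along the chest's sides; moves with the cover. Hole 14 mm across with a 1 mm chamfer, right through the 8 mm thick cover, ringed by a white circle 37 mm across. The cover floats: pressed with more than about 7 N it may first settle by an unknown 0 to 7 mm, and stays settled
- chest: white humidifier chest, fixed, 200 (x) x 250 (y) x 60 mm high, origin at the centre of its underside; the teal cover floats above it on a black bellows. The other three corners of the cover (110 mm from the empty hole in x, 150 mm in y) carry orange rivets with pins flush, standing 13 mm above the cover
- cover (a joint): how far the cover is pressed into its soft seal, m: 0 at rest; settling is not counted. It gives from about 2 N and sinks 1 mm for each further 4 N, so about 3 mm before the pin slides; beyond 6 mm (about 26 N) the seal is crushed
- caddy: the wooden rivet caddy, a fixed block 50 x 200 x 30 mm high, origin at the centre of its underside, x across, y along the row of three pockets, which are 65 mm apart (15 mm holes); flanges lie on its top
- black_rivet_mid (a point): spare black rivet in the caddy, same shape as the orange one, point at the same place; leave alone
- white_rivet_mid (a point): spare white rivet in the caddy, same shape as the orange one, point at the same place; leave alone
- jar: amber jar with orange lid, 90 mm across, 120 high; origin at its underside; leave alone
- spool: yellow thread spool, 48 mm across, 52 high; origin at its underside; leave alone
- bottle: clear bottle with blue cap, 64 mm across, 200 high; origin at its underside; leave alone
- brush: small hand brush lying on the table; origin at its underside; leave alone
- cup: white mug, 72 mm across, 85 high; origin at its underside; leave alone

How it is judged:
By the outcome, as a careful person would: the job done as asked, in the order asked, and still so for the second after the job is handed in, with the robot touching nothing.
It also fails if it takes over 51 s, if anything falls off the work surface, if the arm or the gripper's body presses on something with over 40 N, if the wrist force passes 120 N, or if a joint passes its speed limit or range.

## Working session

There is one attempt and no reset: what is moved stays moved. The work goes in short steps, Python scripts to look and compute and a tool call to move; the robot and the scene stay as the last step left them, time stands still between calls to the robot, and variables do not carry over. Pictures are saved under pics/ and viewed, and the job is handed in when it is done.

Besides the shell and the picture viewer there is one more tool, called after "Request:" by a JSON object that holds its "op" and its "data". play_rows: Moves the arm, as the interface text tells. Its arguments: {"type":"object","properties":{"deltas":{"type":"array","items":{"type":"array","items":{"type":"array","items":{"type":"number"}}}},"grip_force":{"type":"number"}},"required":["deltas"]}

```bash
mkdir -p pics; cat > h.py <<'E'
import numpy as np, cv2, pickle
from station import ctrl, viewer, hand_in
def snap(name,fn):
    c=viewer.camera(name); cv2.imwrite(f'pics/{fn}.png',c['img'][:,:,::-1]); pickle.dump(c,open(f'pics/{fn}.pkl','wb')); return c
def ray(c,u,v,z):
    R=cv2.Rodrigues(np.array(c['rvec'],float))[0]; t=np.array(c['tvec'],float).ravel()
    d=R.T@np.array([(u-c['cx'])/c['fx'],(v-c['cy'])/c['fy'],1]); o=-R.T@t
    return o+d*(z-o[2])/d[2]
def proj(c,P):
    K=np.array([[c['fx'],0,c['cx']],[0,c['fy'],c['cy']],[0,0,1]],float)
    return cv2.projectPoints(np.array(P,float).reshape(-1,3),np.array(c['rvec'],float),np.array(c['tvec'],float),K,None)[0].reshape(-1,2)
def load(fn): return pickle.load(open(f'pics/{fn}.pkl','rb'))
def crop(fn,u0,v0,u1,v1,out,k=4):
    im=cv2.imread(f'pics/{fn}.png')[v0:v1,u0:u1]; cv2.imwrite(f'pics/{out}.png',cv2.resize(im,None,fx=k,fy=k,interpolation=cv2.INTER_CUBIC))
E
python3 - <<'E'
from h import *
for n in ['top','scene','wrist']:
    c=snap(n,n+'0'); R=cv2.Rodrigues(np.array(c['rvec'],float))[0]; print(n,c['fx'],(-R.T@np.array(c['tvec']).ravel()).round(3))
o=ctrl.get_obs(); print(o)
E
```

```text
top 388.30428190059337 [ 0.395 -0.15   1.211]
scene 356.75383397017083 [1.022 0.51  0.964]
wrist 281.57490024050935 [ 0.224 -0.507  0.384]
{'time_s': 0.15, 'qpos': array([-1.36358698e+00,  3.00336098e-01,  1.52143668e+00, -1.90269339e-05,
        1.32067368e+00, -6.66394626e-02]), 'joint_vel': array([ 0.00082001, -0.00103439, -0.00332699, -0.00012116,  0.00126753,
        0.00165799]), 'tau': array([ 5.24203297e-04, -5.31959689e+01, -3.52818704e+01,  7.08454452e-02,
        2.36051891e-02, -6.60806450e-05]), 'ee_pos': array([ 0.14867293, -0.52932368,  0.20502147]), 'eef_rot': array([-1.61585258,  1.56994232,  1.7995936 ]), 'force': array([ 0.19644889, -0.43989426,  0.27196231]), 'moment': array([-0.06662746, -0.03203466, -0.00225013]), 'grip_width': 0.09367386249514609}
```

View pics/top0.png

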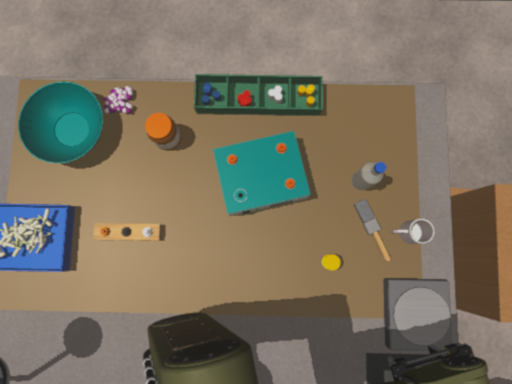

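View pics/scene0.png

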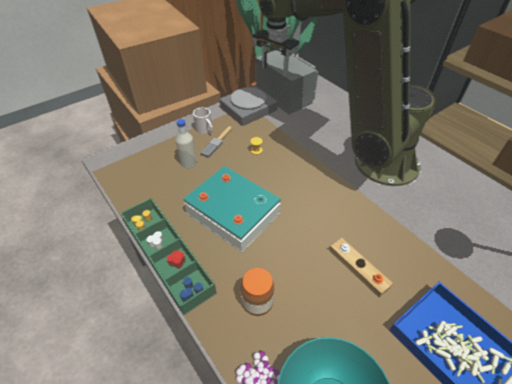

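View pics/wrist0.png

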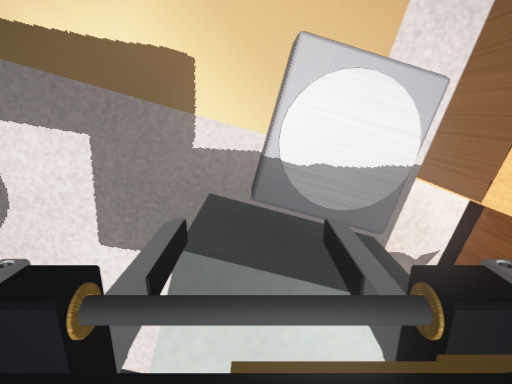

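```bash
python3 - <<'E'
from h import *
crop('top0',85,210,175,250,'c1',8); crop('top0',205,125,320,220,'c2',6)
c=load('top0')
for n,u,v,z in [('orange',105,231,.043),('black',126.5,231.5,.043),('white',148,231,.043),('hole',240,195,.08),('r1',232,159,.093),('r2',281,148,.093),('r3',290,184,.093)]: print(n,ray(c,u,v,z).round(4))
E
```

```text
orange [0.4404 0.3118 0.043 ]
black [0.4402 0.2468 0.043 ]
white [0.443 0.182 0.043]
hole [ 0.5525 -0.0938  0.08  ]
r1 [ 0.6574 -0.0681  0.093 ]
r2 [ 0.6933 -0.2121  0.093 ]
r3 [ 0.5859 -0.2395  0.093 ]
```

View pics/c1.png

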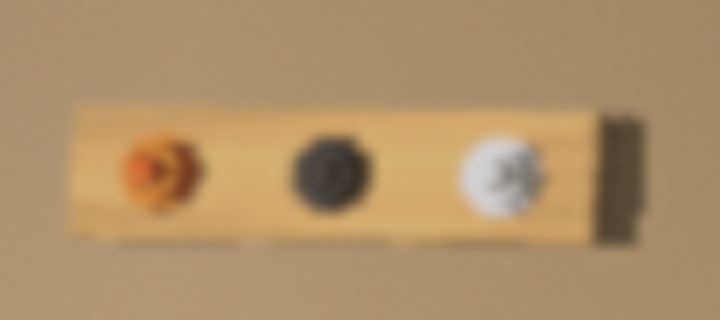

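View pics/c2.png

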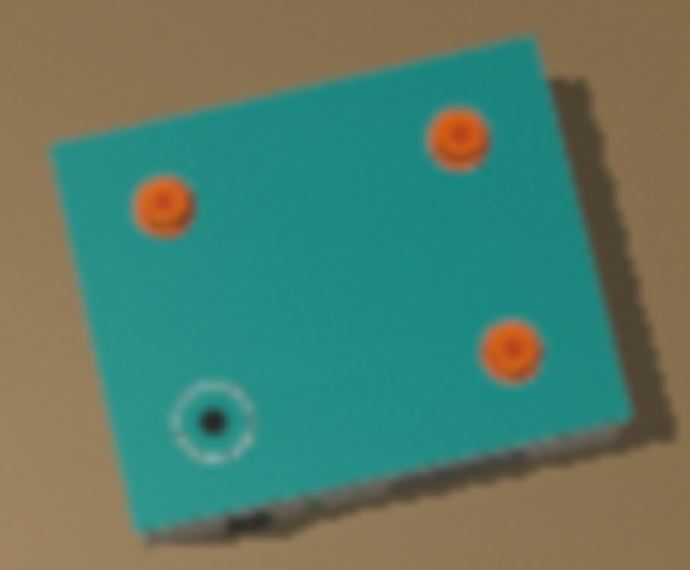

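```bash
cat >> h.py <<'E'
from scipy.spatial.transform import Rotation as Ro
def plan(target,Rt,n=None,grip=94):
    """rows from measured pose to target (straight), rotation Rt; prints rows"""
    o=ctrl.get_obs(); p=o['ee_pos']; R=Ro.from_euler('xyz',o['eef_rot'])
    d=np.array(target)-p; rv=(R.inv()*Rt).as_rotvec()
    m=max(np.linalg.norm(d)/.045,np.linalg.norm(rv)/.13); n=n or int(np.ceil(m))
    key_p=p; key=R
    for i in range(n):
        loc=R.inv()*Ro.from_rotvec(R.apply(rv)*0) 
        Rc=R*Ro.from_rotvec(rv*i/n); s=Rc.inv().apply(d/n)*1000
        print([round(float(x),1) for x in s]+[round(float(x),4) for x in rv/n]+[grip])
def down(th): # tool y at world angle th, x down
    y=np.array([np.cos(th),np.sin(th),0]);x=np.array([0,0,-1.]);return Ro.from_matrix(np.array([x,y,np.cross(x,y)]).T)
E
python3 - <<'E'
from h import *
o=ctrl.get_obs(); M=Ro.from_euler('xyz',o['eef_rot']).as_matrix(); print(M.round(3))
c=load('top0')
print(np.degrees(np.arctan2(*(np.subtract([.6933,-.2121],[.6574,-.0681])[::-1]))))
print('leg1');plan([.45,-.25,.25],down(np.arctan2(M[1,1],M[0,1])+0.0))
E
```

```text
[[-0.     0.27  -0.963]
 [ 0.001 -0.963 -0.27 ]
 [-1.    -0.001 -0.   ]]
-76.00121086863292
leg1
[-4.5, -18.7, -36.6, -0.0, -0.0, 0.0001, 94]
[-4.5, -18.7, -36.6, -0.0, -0.0, 0.0001, 94]
[-4.5, -18.7, -36.6, -0.0, -0.0, 0.0001, 94]
[-4.5, -18.7, -36.6, -0.0, -0.0, 0.0001, 94]
[-4.5, -18.7, -36.6, -0.0, -0.0, 0.0001, 94]
[-4.5, -18.7, -36.6, -0.0, -0.0, 0.0001, 94]
[-4.5, -18.7, -36.6, -0.0, -0.0, 0.0001, 94]
[-4.5, -18.7, -36.6, -0.0, -0.0, 0.0001, 94]
[-4.5, -18.7, -36.6, -0.0, -0.0, 0.0001, 94]
[-4.5, -18.7, -36.6, -0.0, -0.0, 0.0001, 94]
```

```bash
python3 - <<'E'
from h import *
plan([.43,-.20,.25],down(np.radians(-35)),10)
E
```

```text
[-4.5, -24.1, -36.0, -0.0686, -0.0, 0.0001, 94]
[-4.5, -21.6, -37.6, -0.0686, -0.0, 0.0001, 94]
[-4.5, -19.0, -38.9, -0.0686, -0.0, 0.0001, 94]
[-4.5, -16.2, -40.2, -0.0686, -0.0, 0.0001, 94]
[-4.5, -13.4, -41.2, -0.0686, -0.0, 0.0001, 94]
[-4.5, -10.6, -42.0, -0.0686, -0.0, 0.0001, 94]
[-4.5, -7.7, -42.6, -0.0686, -0.0, 0.0001, 94]
[-4.5, -4.7, -43.1, -0.0686, -0.0, 0.0001, 94]
[-4.5, -1.8, -43.3, -0.0686, -0.0, 0.0001, 94]
[-4.5, 1.2, -43.3, -0.0686, -0.0, 0.0001, 94]
```

Request:
{"op": "play_rows", "data": {"deltas": [[[-4.5,-24,-36,-0.068,0,0,94],[-4.5,-21.6,-37.6,-0.068,0,0,94],[-4.5,-19,-39,-0.068,0,0,94],[-4.5,-16,-40,-0.068,0,0,94],[-4.5,-13.4,-41,-0.068,0,0,94],[-4.5,-10.6,-42,-0.068,0,0,94],[-4.5,-7.7,-42.6,-0.068,0,0,94],[-4.5,-4.7,-43,-0.068,0,0,94],[-4.5,-1.8,-43,-0.068,0,0,94],[-4.5,1.2,-43,-0.068,0,0,94]]]}}

```text
time_s: 1.15
ee_pos: [0.4313, -0.2002, 0.2506]
eef_rot: [1.609, 1.571, -0.576]
force: [0.9, -1.3, -0.4]
grip_width: 0.0939
```

```bash
python3 - <<'E'
from h import *
o=ctrl.get_obs();print(o['ee_pos'],o['qpos'])
plan([.44,.26,.20],down(0),11)
E
```

```text
[ 0.43130401 -0.20021907  0.25064586] [-5.11658765e-01  9.82750323e-02  1.65649022e+00 -3.08434177e-06
  1.38678052e+00  1.02508311e-01]
[4.6, -23.5, -34.6, -0.0558, 0.0, -0.0, 94]
[4.6, -21.5, -35.9, -0.0558, 0.0, -0.0, 94]
[4.6, -19.5, -37.0, -0.0558, 0.0, -0.0, 94]
[4.6, -17.4, -38.1, -0.0558, 0.0, -0.0, 94]
[4.6, -15.2, -39.0, -0.0558, 0.0, -0.0, 94]
[4.6, -13.0, -39.8, -0.0558, 0.0, -0.0, 94]
[4.6, -10.8, -40.4, -0.0558, 0.0, -0.0, 94]
[4.6, -8.5, -41.0, -0.0558, 0.0, -0.0, 94]
[4.6, -6.2, -41.4, -0.0558, 0.0, -0.0, 94]
[4.6, -3.9, -41.7, -0.0558, 0.0, -0.0, 94]
[4.6, -1.5, -41.8, -0.0558, 0.0, -0.0, 94]
```

Request:
{"op": "play_rows", "data": {"deltas": [[[4.6,-23.5,-34.6,-0.061,0,0,60],[4.6,-21.5,-36,-0.061,0,0,60],[4.6,-19.5,-37,-0.061,0,0,60],[4.6,-17,-38,-0.061,0,0,60],[4.6,-15,-39,-0.061,0,0,60],[4.6,-13,-40,-0.061,0,0,60],[4.6,-10,-40.5,-0.061,0,0,60],[4.6,-7,-41,-0.061,0,0,60],[4.6,-4,-41.5,-0.061,0,0,60],[4.6,-1,-41.5,-0.061,0,0,60]]]}}

```text
time_s: 2.15
ee_pos: [0.4372, 0.2174, 0.2042]
eef_rot: [-0.976, 1.571, -2.551]
force: [-0.0, -0.4, 0.5]
grip_width: 0.0601
```

```bash
python3 - <<'E'
from h import *
snap('wrist','w1');snap('top','t1')
o=ctrl.get_obs();print(o['ee_pos'],o['eef_rot'],o['grip_width'],o['time_s'])
crop('t1',60,190,200,270,'t1c',5)
c=load('w1');print(c['fx'],c['cx'],c['cy']); print(proj(c,[[.4404,.3118,.043],[.4404,.3118,.033],[.4404,.3118,.051]]))
E
```

```text
[0.43688622 0.21901043 0.20346821] [-1.56123667  1.56931398 -3.13316408] 0.06027855394926957 2.25
281.57490024050935 254.87402159534113 190.62052918371563
[[257.64834421  98.60115927]
 [257.56717963  98.98318755]
 [257.71683772  98.27877158]]
```

View pics/w1.png

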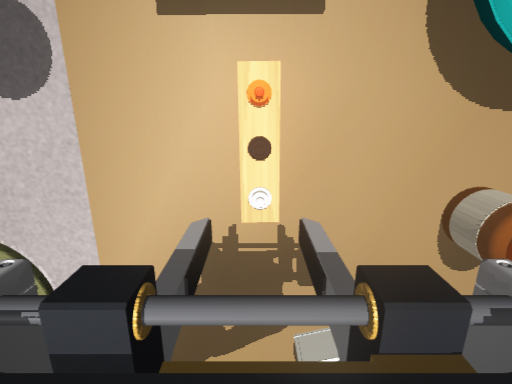

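```bash
python3 - <<'E'
from h import *
crop('w1',230,55,290,230,'w1c',4)
c=load('w1');R=cv2.Rodrigues(np.array(c['rvec'],float))[0];print(R.round(3),(-R.T@np.array(c['tvec']).ravel()).round(3))
for n,u,v,z in [('o fl',259.5,92,.031),('b',260,148,.043),('w',260,199,.043)]: print(n,ray(c,u,v,z).round(4))
E
```

```text
[[ 1.    -0.005  0.   ]
 [-0.005 -0.963  0.269]
 [-0.001 -0.269 -0.963]] [0.437 0.297 0.383]
o fl [0.4427 0.3197 0.031 ]
b [0.4431 0.2552 0.043 ]
w [0.4431 0.1909 0.043 ]
```

View pics/w1c.png

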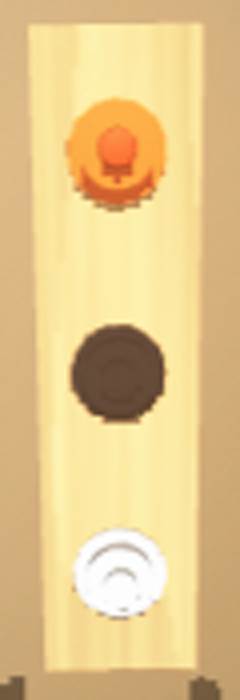

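View pics/t1c.png

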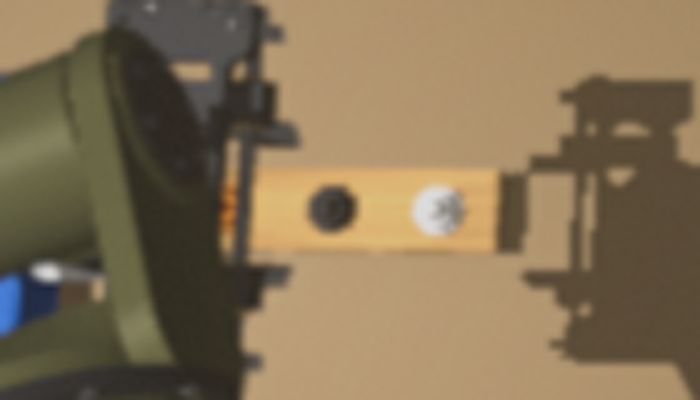

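```bash
python3 - <<'E'
from h import *
snap('wrist','w2')
c=load('top0')
for n,u,v in [('o',105.1,231.5),('b',126.3,231.5),('w',147.5,231.5)]: print(n,ray(c,u,v,.033).round(4))
c=load('w2');w=c;R=cv2.Rodrigues(np.array(c['rvec'],float))[0];print((-R.T@np.array(c['tvec']).ravel()).round(4))
crop('w2',230,55,290,230,'w2c',4)
print(ctrl.get_obs()['ee_pos'])
# caddy corner check in both: 
for y in (.3118,.3197): print(proj(w,[.443,y,.031]))
E
```

```text
o [0.4393 0.3153 0.033 ]
b [0.4406 0.2508 0.033 ]
w [0.4419 0.1863 0.033 ]
[0.4368 0.2988 0.3825]
[0.43705644 0.2171394  0.20374521]
[[260.50188913 100.42849332]]
[[260.52737983  93.41477537]]
```

View pics/w2c.png

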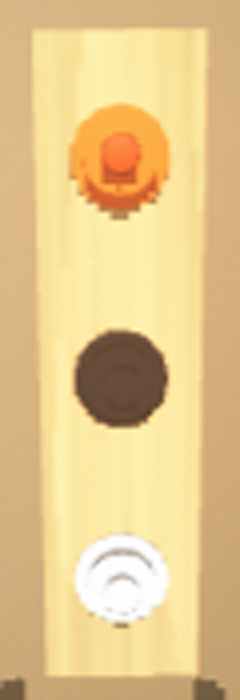

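```bash
python3 - <<'E'
from h import *
c=load('w2')
for n,u,v in [('o',259.6,93.2),('b',260,149.4),('w',260.2,199.6)]: print(n,ray(c,u,v,.034).round(4))
for _ in range(5): print(ctrl.get_obs()['ee_pos'].round(4))
E
```

```text
o [0.4419 0.3198 0.034 ]
b [0.4425 0.2541 0.034 ]
w [0.443  0.1891 0.034 ]
[0.4371 0.2171 0.2037]
[0.4371 0.2171 0.2037]
[0.4371 0.2171 0.2037]
[0.4371 0.2171 0.2037]
[0.4371 0.2171 0.2037]
```

```bash
python3 - <<'E'
from h import *
plan([.4418,.3185,.075],down(0),5,50)
E
```

```text
[25.7, 0.9, -20.3, -0.0008, 0.0001, 0.0003, 50]
[25.7, 0.9, -20.3, -0.0008, 0.0001, 0.0003, 50]
[25.7, 0.9, -20.3, -0.0008, 0.0001, 0.0003, 50]
[25.7, 0.9, -20.3, -0.0008, 0.0001, 0.0003, 50]
[25.7, 0.9, -20.3, -0.0008, 0.0001, 0.0003, 50]
```

Request:
{"op": "play_rows", "data": {"deltas": [[[25.7,0.9,-20.3,0,0,0,50],[25.7,0.9,-20.3,0,0,0,50],[25.7,0.9,-20.3,0,0,0,50],[25.7,0.9,-20.3,0,0,0,50],[25.7,0.9,-20.3,0,0,0,50],[0,0,0,0,0,0,50]]]}}

```text
time_s: 2.9
ee_pos: [0.4417, 0.3167, 0.0729]
eef_rot: [-1.015, 1.566, -2.593]
force: [-0.3, 0.1, 0.4]
grip_width: 0.05
```

```bash
python3 - <<'E'
from h import *
snap('wrist','w3');snap('scene','s3')
o=ctrl.get_obs();p=o['ee_pos'];print(p,o['eef_rot'],o['grip_width'])
c=load('w3');print('tcp px',proj(c,[p,[p[0]-.025,p[1],p[2]],[p[0]+.025,p[1],p[2]]]))
print(proj(c,[[.4418,.3185,.051],[.4418,.3185,.043],[.4418,.3185,.031]]))
crop('s3',320,220,440,320,'s3c',6)
crop('w3',156,160,356,310,'w3c',4)
E
```

```text
[0.44304614 0.31616873 0.07619338] [-0.69986931  1.57014343 -2.27834899] 0.0496481212007682
tcp px [[257.60973552 234.78507511]
 [220.75369143 234.97811576]
 [294.52436387 234.59172761]]
[[255.78647674 217.98935955]
 [255.79694297 214.28298887]
 [255.81134951 209.18125226]]
```

View pics/w3.png

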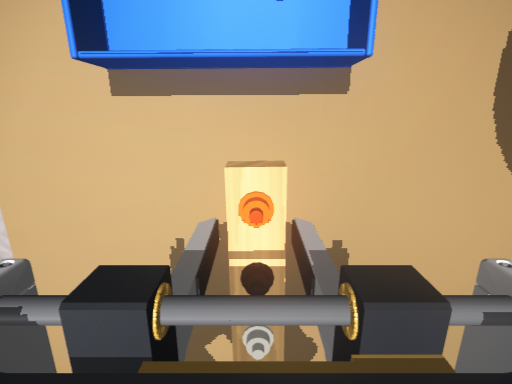

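View pics/w3c.png

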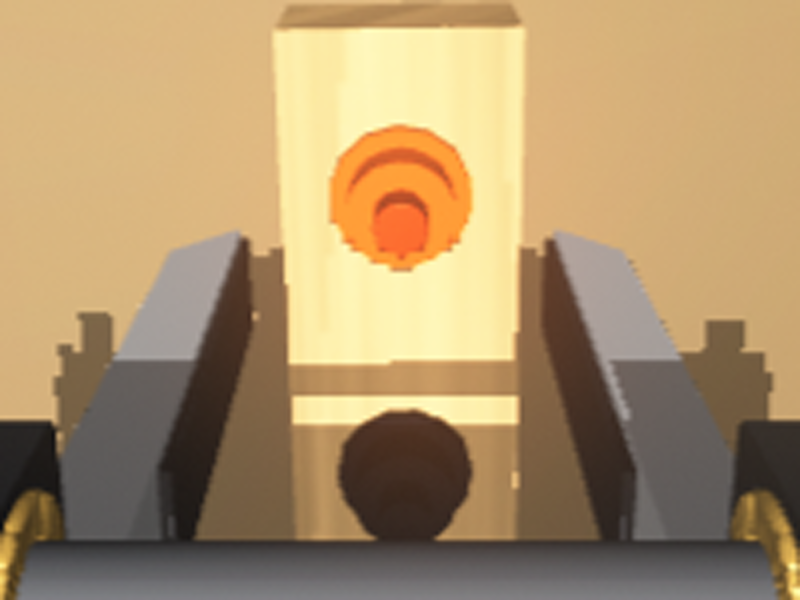

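View pics/s3c.png

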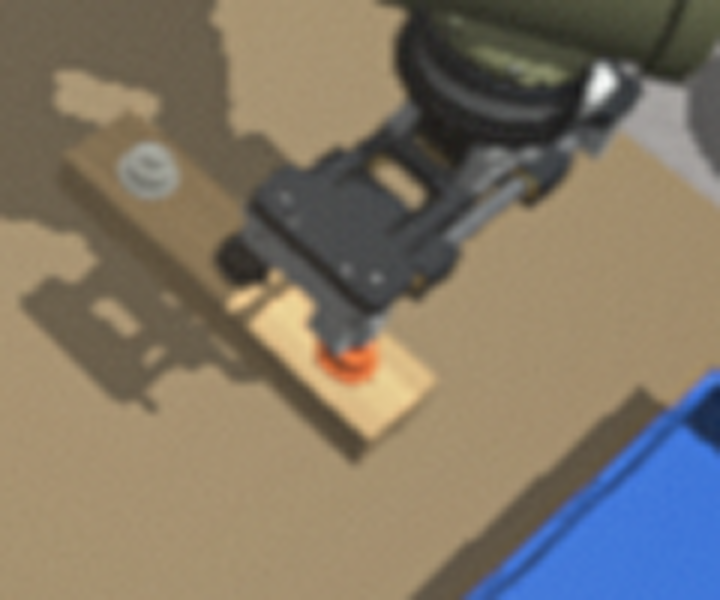

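```bash
cat >> h.py <<'E'
def avg(n=8):
    a=[];f=[];q=[];e=[]
    for i in range(n):
        o=ctrl.get_obs();a.append(o['ee_pos']);f.append(o['force']);e.append(Ro.from_euler('xyz',o['eef_rot']).as_matrix());q.append(o['grip_width']);viewer.camera('wrist')
    print('t',round(o['time_s'],2),'pos',np.mean(a,0).round(4),'sd',np.std(a,0).round(4),'F',np.mean(f,0).round(2),np.std(f,0).round(2),'g',np.mean(q).round(4)); M=np.mean(e,0); print('xtool',M[:,0].round(4),'y',M[:,1].round(4))
    return np.mean(a,0)
E
python3 - <<'E'
from h import *
avg(10)
E
```

```text
t 3.45 pos [0.4433 0.3166 0.0769] sd [0.0002 0.0003 0.0004] F [ 0.02 -0.05  0.03] [0.51 0.37 0.52] g 0.05
xtool [ 1.e-03  5.e-04 -1.e+00] y [ 1.     -0.0078  0.001 ]
```

Request:
{"op": "play_rows", "data": {"deltas": [[[14,0,-0.6,0,0,0,40],[14,0,-0.6,0,0,0,40],[10,0,0,0,0,0,40],[2,0,0,0,0,0,40],[0,0,0,0,0,0,40]]]}}

```text
time_s: 4.0
ee_pos: [0.4426, 0.3182, 0.0353]
eef_rot: [-1.012, 1.57, -2.59]
force: [0.1, -0.6, -0.2]
grip_width: 0.04
```

```bash
python3 - <<'E'
from h import *
p=avg(4)
c=snap('wrist','w4');crop('w4',156,160,356,310,'w4c',4)
print(proj(c,p))
E
```

```text
t 4.15 pos [0.4429 0.3184 0.0359] sd [0.0002 0.0001 0.0004] F [-0.43 -0.28  0.23] [0.35 0.37 0.5 ] g 0.04
xtool [-0. -0. -1.] y [ 1.    -0.007 -0.   ]
[[255.32932185 231.94871955]]
```

View pics/w4c.png

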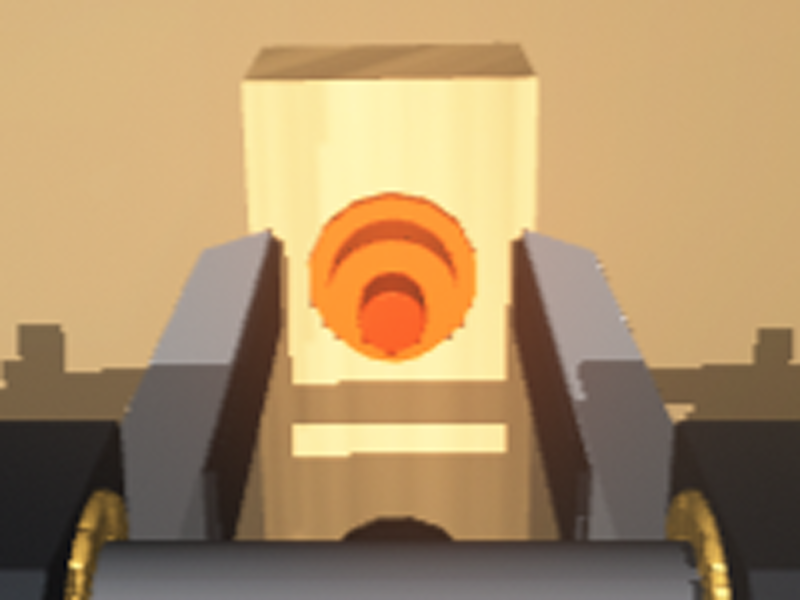

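Request:
{"op": "play_rows", "data": {"deltas": [[[0,0,0,0,0,0,15],[0,0,0,0,0,0,15],[0,0,0,0,0,0,15],[0,0,0,0,0,0,15],[0,0,0,0,0,0,15]]], "grip_force": 30}}

```text
time_s: 4.75
ee_pos: [0.4429, 0.3183, 0.0361]
eef_rot: [2.193, 1.571, 0.616]
force: [0.1, -0.2, 1.7]
grip_width: 0.0207
```

Request:
{"op": "play_rows", "data": {"deltas": [[[-5,0,0,0,0,0,15],[-10,0,0,0,0,0,15],[-30,0,0,0,0,0,15],[-45,0,0,0,0,0,15],[-30,0,0,0,0,0,15],[0,0,0,0,0,0,15]]]}}

```text
time_s: 5.35
ee_pos: [0.4443, 0.3193, 0.1611]
eef_rot: [2.138, 1.563, 0.56]
force: [-0.5, -0.1, -0.9]
grip_width: 0.0209
```

```bash
python3 - <<'E'
from h import *
p=avg(4)
c=snap('wrist','w5');crop('w5',156,160,356,310,'w5c',4)
snap('scene','s5')
print(proj(c,[p,p+[0,.008,0]]))
E
```

```text
t 5.5 pos [0.4433 0.3186 0.1579] sd [0.0007 0.0004 0.0021] F [-0.25 -0.28 -0.95] [0.51 0.64 0.34] g 0.0207
xtool [ 0.0026  0.0017 -1.    ] y [ 1.     -0.007   0.0026]
[[256.94394364 233.02595037]
 [256.87866615 222.0226635 ]]
```

View pics/w5c.png

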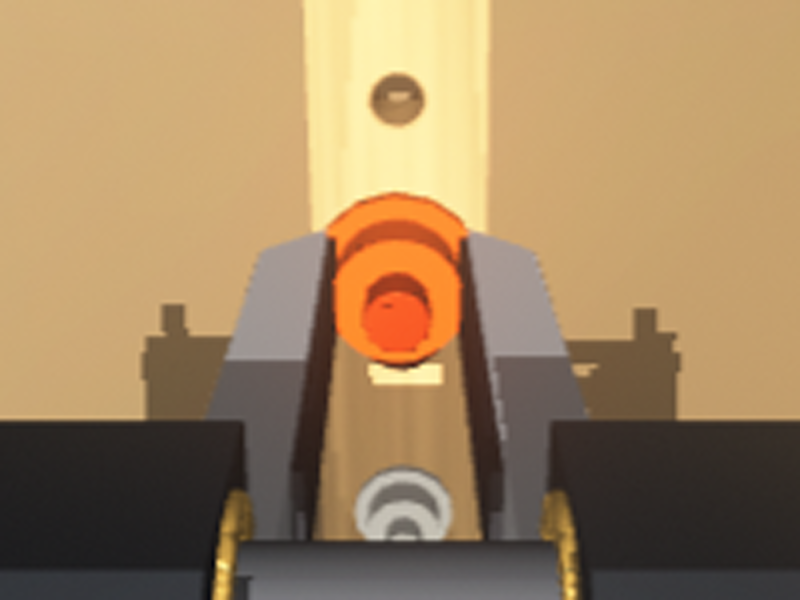

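View pics/s5.png

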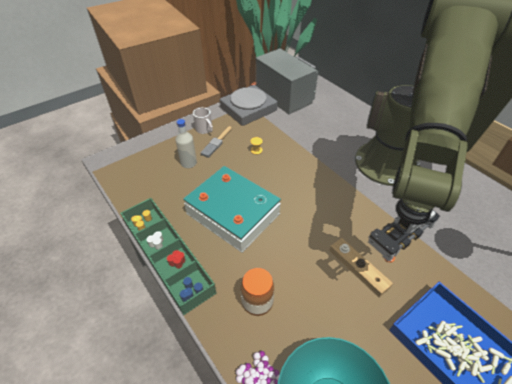

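```bash
python3 - <<'E'
from h import *
c=load('w5');p=np.array([.4433,.3186,.1579])
p=avg(6); c=snap('wrist','w6'); crop('w6',156,160,356,310,'w6c',4)
for n,u,v,dz in [('pin',255.5,240.4,.015),('collar',255.4,234.9,.007)]: print(n,(ray(c,u,v,p[2]+dz)-p)*1000)
R=cv2.Rodrigues(np.array(c['rvec'],float))[0];print((-R.T@np.array(c['tvec']).ravel()-p).round(4),R.round(3))
print(ctrl.get_obs()['qpos'])
plan([.50,-.05,.19],down(0),9,15)
E
```

```text
t 5.9 pos [0.4426 0.3182 0.1552] sd [0.0001 0.0001 0.0003] F [-0.11 -0.03 -0.5 ] [0.7  0.27 0.53] g 0.0207
xtool [-1.2e-03 -7.0e-04 -1.0e+00] y [ 1.     -0.007  -0.0011]
pin [ 0.09940338  0.85012124 15.        ]
collar [0.04891506 1.00377106 7.        ]
[0.0003 0.0799 0.1795] [[ 1.    -0.007 -0.   ]
 [-0.007 -0.963  0.27 ]
 [-0.002 -0.27  -0.963]]
[5.56054899e-01 3.35104462e-01 1.59434988e+00 2.94175200e-05
 1.21238046e+00 5.63077449e-01]
[-3.8, 6.6, 40.9, -0.0008, 0.0, 0.0, 15]
[-3.8, 6.6, 40.9, -0.0008, 0.0, 0.0, 15]
[-3.8, 6.6, 40.9, -0.0008, 0.0, 0.0, 15]
[-3.8, 6.5, 40.9, -0.0008, 0.0, 0.0, 15]
[-3.8, 6.5, 40.9, -0.0008, 0.0, 0.0, 15]
[-3.8, 6.5, 40.9, -0.0008, 0.0, 0.0, 15]
[-3.8, 6.4, 40.9, -0.0008, 0.0, 0.0, 15]
[-3.8, 6.4, 40.9, -0.0008, 0.0, 0.0, 15]
[-3.8, 6.4, 40.9, -0.0008, 0.0, 0.0, 15]
```

View pics/w6c.png

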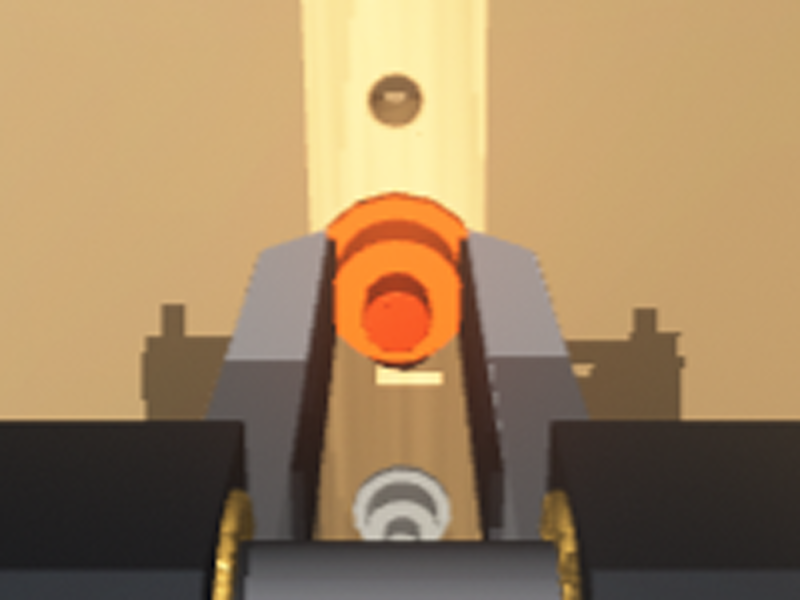

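```bash
python3 - <<'E'
from h import *
c=load('w6');print(ray(c,255,185,.030), ray(load('top0'),163,127,.12))
plan([.5525,-.095,.20],down(0),10,15)
E
```

```text
[0.44239573 0.31924845 0.03      ] [0.74279157 0.13390115 0.12      ]
[-4.4, 11.3, 41.3, -0.0007, 0.0, 0.0, 15]
[-4.4, 11.2, 41.3, -0.0007, 0.0, 0.0, 15]
[-4.4, 11.2, 41.3, -0.0007, 0.0, 0.0, 15]
[-4.4, 11.2, 41.3, -0.0007, 0.0, 0.0, 15]
[-4.4, 11.1, 41.3, -0.0007, 0.0, 0.0, 15]
[-4.4, 11.1, 41.3, -0.0007, 0.0, 0.0, 15]
[-4.4, 11.1, 41.3, -0.0007, 0.0, 0.0, 15]
[-4.4, 11.1, 41.3, -0.0007, 0.0, 0.0, 15]
[-4.4, 11.0, 41.3, -0.0007, 0.0, 0.0, 15]
[-4.4, 11.0, 41.3, -0.0007, 0.0, 0.0, 15]
```

Request:
{"op": "play_rows", "data": {"deltas": [[[-10,11,30,0,0,0,15],[-8,11,41,-0.001,0,0,15],[-5,11,42.5,-0.001,0,0,15],[-5,11,42.5,-0.001,0,0,15],[-5,11,42.5,-0.001,0,0,15],[-5,11,42.5,-0.001,0,0,15],[-4,11,42.5,-0.001,0,0,15],[-2,11,42.5,-0.001,0,0,15],[0,11,42.5,0,0,0,15],[0,11,42,0,0,0,15]]]}}

```text
time_s: 7.0
ee_pos: [0.5516, -0.0945, 0.2001]
eef_rot: [1.35, 1.57, -0.221]
force: [0.5, 0.3, -1.0]
grip_width: 0.0211
```

Request:
{"op": "play_rows", "data": {"deltas": [[[0,0,0,0,0,0,15],[0,0,0,0,0,0,15],[0,0,0,0,0,0,15]]]}}

```text
time_s: 7.3
ee_pos: [0.5513, -0.0918, 0.1999]
eef_rot: [-2.614, 1.571, 2.099]
force: [-0.6, 0.6, 0.2]
grip_width: 0.0207
```

```bash
python3 - <<'E'
from h import *
p=avg(6)
c=snap('wrist','w7');crop('w7',156,130,356,280,'w7c',4)
for z in (.074,.086): print(proj(c,[.5525,-.0938,z]))
E
```

```text
t 7.55 pos [ 0.5514 -0.0916  0.2001] sd [0.     0.0001 0.0001] F [-0.12  0.24 -0.29] [0.27 0.26 0.25] g 0.0208
xtool [ 1.e-04  1.e-04 -1.e+00] y [1.0e+00 1.2e-03 1.0e-04]
[[256.20735062 187.34802151]]
[[256.26157344 190.21674309]]
```

View pics/w7.png

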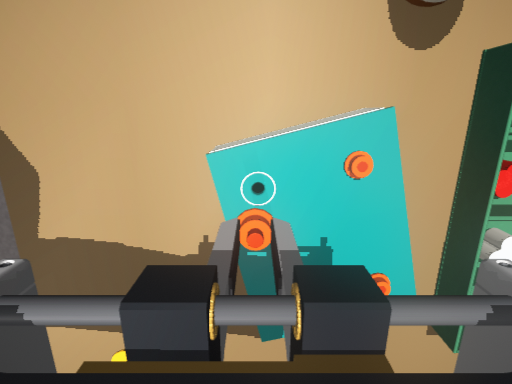

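View pics/w7c.png

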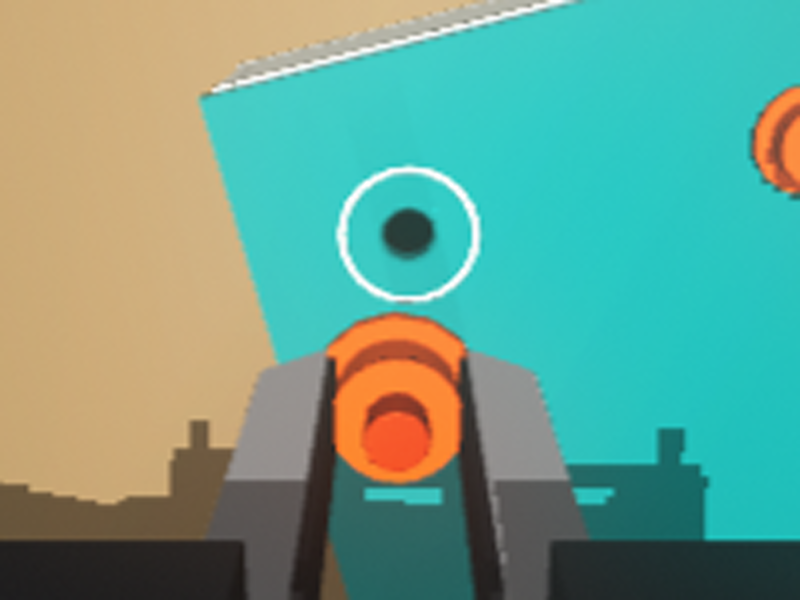

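```bash
python3 - <<'E'
from h import *
crop('w7',335,145,405,185,'w7d',10)
E
```

```text
(no output)
```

View pics/w7d.png

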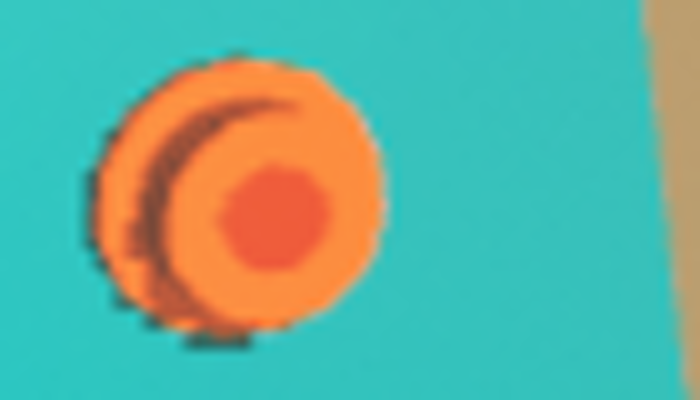

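```bash
python3 - <<'E'
from h import *
c=load('w7')
for z in np.arange(.072,.090,.002):
    h=ray(c,258.0,188.4,z);a=ray(c,362.4,166.5,z+.013);b=ray(c,359.2,164.9,z+.003)
    L=ray(c,240.4,188.4,z);Rr=ray(c,276.0,188.4,z)
    print(z.round(3),h[:2].round(4),np.linalg.norm((a-h)[:2]).round(4),np.linalg.norm((b-h)[:2]).round(4),(Rr-L)[0].round(4),(h[:2]-[.5514,-.0916]).round(4))
E
```

```text
0.072 [ 0.5545 -0.0956] 0.1138 0.1139 0.0402 [ 0.0031 -0.004 ]
0.074 [ 0.5545 -0.095 ] 0.113 0.1132 0.04 [ 0.0031 -0.0034]
0.076 [ 0.5545 -0.0945] 0.1122 0.1124 0.0397 [ 0.0031 -0.0029]
0.078 [ 0.5545 -0.0939] 0.1115 0.1117 0.0394 [ 0.0031 -0.0023]
0.08 [ 0.5544 -0.0934] 0.1107 0.1109 0.0392 [ 0.003  -0.0018]
0.082 [ 0.5544 -0.0929] 0.1099 0.1102 0.0389 [ 0.003  -0.0013]
0.084 [ 0.5544 -0.0923] 0.1091 0.1094 0.0387 [ 0.003  -0.0007]
0.086 [ 0.5544 -0.0918] 0.1084 0.1087 0.0384 [ 0.003  -0.0002]
0.088 [ 0.5543 -0.0912] 0.1076 0.1079 0.0381 [0.0029 0.0004]
```

Request:
{"op": "play_rows", "data": {"deltas": [[[15,1,1,0,0,0,15],[25,1,1,0,0,0,15],[20,1,0,0,0,0,15],[5,0,0,0,0,0,15],[0,0,0,0,0,0,15],[0,0,0,0,0,0,15]]]}}

```text
time_s: 8.25
ee_pos: [0.5549, -0.0946, 0.1361]
eef_rot: [1.329, 1.569, -0.242]
force: [-0.2, -0.3, -0.6]
grip_width: 0.0203
```

```bash
python3 - <<'E'
from h import *
p=avg(6)
c=snap('wrist','w8');crop('w8',181,155,331,265,'w8c',5)
snap('scene','s8');crop('s8',170,150,300,260,'s8c',6)
E
```

```text
t 8.5 pos [ 0.5548 -0.0946  0.1359] sd [0.0001 0.     0.0002] F [ 0.1  -0.07 -0.5 ] [0.64 0.5  0.63] g 0.0207
xtool [ 1.4e-03 -3.0e-04 -1.0e+00] y [1.     0.     0.0014]
```

View pics/w8c.png

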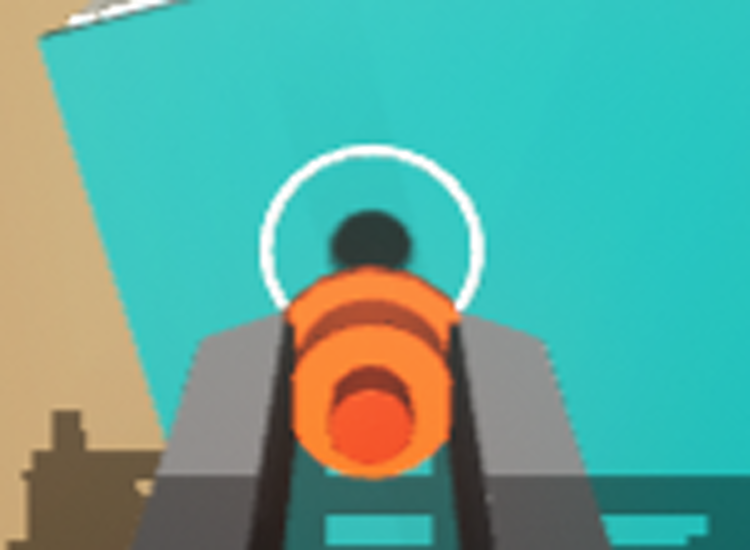

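View pics/s8c.png

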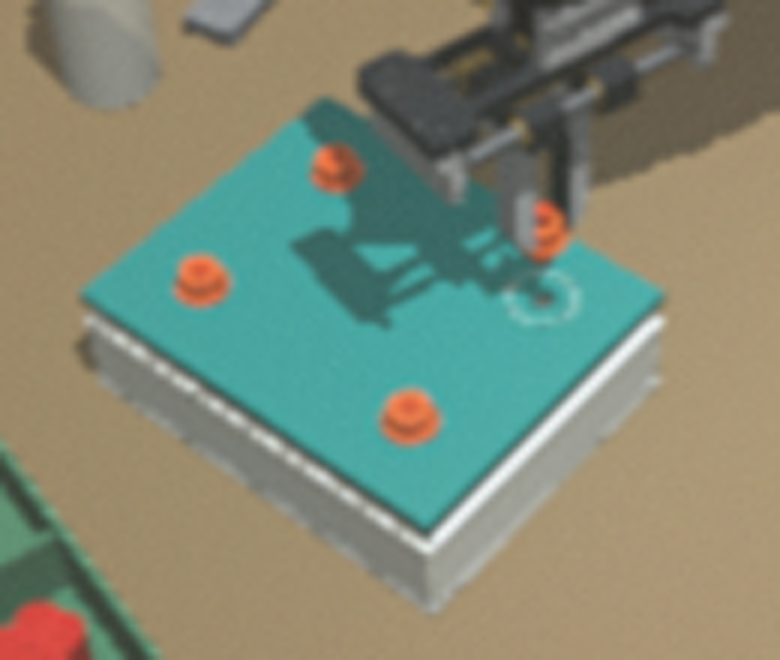

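```bash
python3 - <<'E'
from h import *
c=load('w8');p=np.array([.5548,-.0946,.1359])
for z in (.078,.080,.082,.084,.086):
    h=ray(c,255.4,204.8,z); print(z,((h-p)*1000).round(2), ((ray(c,181+486/5,205,z)-ray(c,181+260/5,205,z))[0]*1000).round(2))
for n,u,v,dz in [('pin',181+371/5-.1,155+426/5-.1,.015),('collar',181+372/5-.1,155+398/5-.1,.007)]: print(n,(ray(c,u,v,p[2]+dz)-p)*1000)
E
```

```text
0.078 [ -0.19   0.55 -57.9 ] 39.98
0.08 [ -0.19   1.22 -55.9 ] 39.64
0.082 [ -0.2    1.89 -53.9 ] 39.31
0.084 [ -0.2    2.56 -51.9 ] 38.97
0.086 [ -0.21   3.23 -49.9 ] 38.63
pin [-0.56683978  1.39539694 15.        ]
collar [-0.42176668  1.60641009  7.        ]
```

Request:
{"op": "play_rows", "data": {"deltas": [[[10,0.2,-0.3,0,0,0,15],[12,0,0,0,0,0,15],[3,0,0,0,0,0,15],[0,0,0,0,0,0,15],[0,0,0,0,0,0,15]]]}}

```text
time_s: 9.15
ee_pos: [0.5547, -0.0943, 0.11]
eef_rot: [-3.043, 1.571, 1.669]
force: [0.0, 0.4, -0.4]
grip_width: 0.0204
```

Request:
{"op": "play_rows", "data": {"deltas": [[[2,0,0,0,0,0,15],[2,0,0,0,0,0,15],[2,0,0,0,0,0,15],[0,0,0,0,0,0,15]]]}}

```text
time_s: 9.55
ee_pos: [0.5545, -0.0943, 0.1037]
eef_rot: [-1.843, 1.57, 2.869]
force: [-0.6, 0.4, -0.8]
grip_width: 0.0208
```

```bash
python3 - <<'E'
from h import *
p=avg(6)
E
```

```text
t 9.8 pos [ 0.5546 -0.0943  0.1039] sd [0.0001 0.     0.0001] F [-0.09  0.49 -0.24] [0.5  0.37 0.42] g 0.0207
xtool [-0.  0. -1.] y [ 1. -0. -0.]
```

Request:
{"op": "play_rows", "data": {"deltas": [[[1.5,0,0,0,0,0,15],[1.5,0,0,0,0,0,15],[1.5,0,0,0,0,0,15],[0,0,0,0,0,0,15],[0,0,0,0,0,0,15]]]}}

```text
time_s: 10.35
ee_pos: [0.5546, -0.0943, 0.0994]
eef_rot: [-1.92, 1.571, 2.793]
force: [0.8, 0.1, -0.6]
grip_width: 0.0206
```

```bash
python3 - <<'E'
from h import *
p=avg(5)
c=snap('wrist','w9');crop('w9',181,155,331,265,'w9c',5)
snap('scene','s9');crop('s9',240,160,290,230,'s9c',8)
E
```

```text
t 10.55 pos [ 0.5547 -0.0943  0.0995] sd [0. 0. 0.] F [ 0.21 -0.13 -0.52] [0.51 0.65 0.7 ] g 0.0206
xtool [ 1.e-04 -0.e+00 -1.e+00] y [1.e+00 0.e+00 1.e-04]
```

View pics/w9c.png

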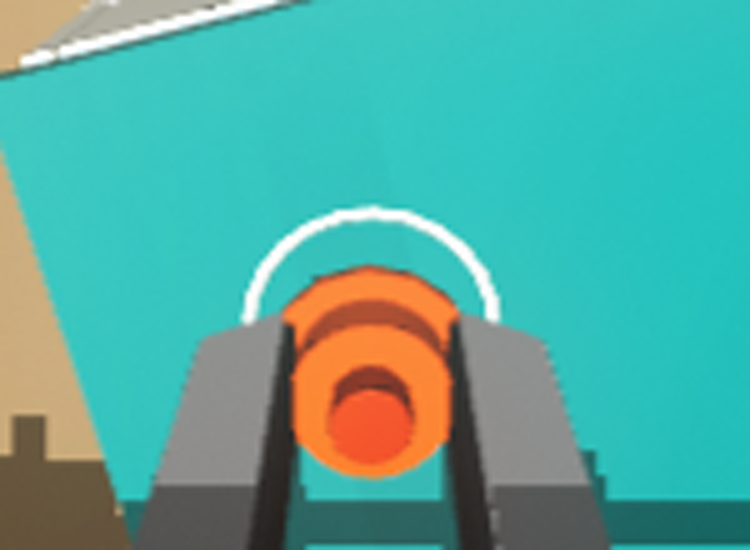

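View pics/s9c.png

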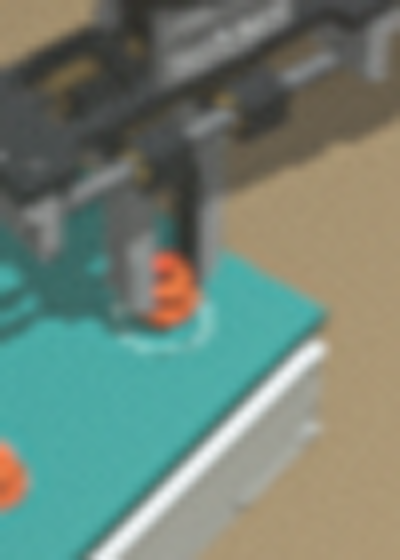

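```bash
python3 - <<'E'
from h import *
c=load('w9');p=np.array([.5547,-.0943,.0995])
# rivet centre from pin & collar
for n,u,v,dz in [('pin',181+371/5-.1,155+426/5-.1,.015),('collarbottom',181+372/5-.1,155+478/5-.1,.007),('flangetop',181+371/5-.1,155+266/5-.1,-.003)]: print(n,((ray(c,u,v,p[2]+dz)-p)*1000).round(2))
for z in (.078,.080,.082,.084):
    a=ray(c,181+371/5-.1,155+207/5-.1,z); w=ray(c,181+498/5,155+315/5,z)-ray(c,181+245/5,155+315/5,z)
    print(z,((a-p)*1000).round(2),w[0]*1000)
E
```

```text
pin [-0.38  1.19 15.  ]
collarbottom [ -0.24 -10.3    7.  ]
flangetop [-0.36 16.44 -3.  ]
0.078 [ -0.34  19.27 -21.5 ] 38.46284714059956
0.08 [ -0.34  19.88 -19.5 ] 38.07919483019329
0.082 [ -0.34  20.48 -17.5 ] 37.695542519786905
0.084 [ -0.34  21.08 -15.5 ] 37.31189020938053
```

Request:
{"op": "play_rows", "data": {"deltas": [[[1.5,0,-0.3,0,0,0,15],[1.5,0,0,0,0,0,15],[1.5,0,0,0,0,0,15],[0,0,0,0,0,0,15],[0,0,0,0,0,0,15]]]}}

```text
time_s: 11.2
ee_pos: [0.5546, -0.094, 0.0949]
eef_rot: [-1.768, 1.571, 2.944]
force: [0.5, 0.3, -0.2]
grip_width: 0.0206
```

```bash
python3 - <<'E'
from h import *
p=avg(5)
E
```

```text
t 11.4 pos [ 0.5547 -0.094   0.095 ] sd [0. 0. 0.] F [-0.02  0.11 -0.49] [0.7  0.64 0.31] g 0.0206
xtool [ 1.e-04 -0.e+00 -1.e+00] y [1.e+00 0.e+00 1.e-04]
```

Request:
{"op": "play_rows", "data": {"deltas": [[[1,0,0,0,0,0,15],[1,0,0,0,0,0,15],[1,0,0,0,0,0,15],[1,0,0,0,0,0,15],[0,0,0,0,0,0,15],[0,0,0,0,0,0,15]]]}}

```text
time_s: 12.05
ee_pos: [0.5546, -0.094, 0.0909]
eef_rot: [-1.588, 1.571, 3.124]
force: [0.1, 0.2, 0.3]
grip_width: 0.0207
```

```bash
python3 - <<'E'
from h import *
p=avg(5)
c=snap('wrist','w10');crop('w10',181,155,331,265,'w10c',5)
E
```

```text
t 12.25 pos [ 0.5546 -0.094   0.091 ] sd [0. 0. 0.] F [ 0.19  0.2  -0.49] [0.39 0.49 0.66] g 0.0207
xtool [ 0. -0. -1.] y [1. 0. 0.]
```

View pics/w10c.png

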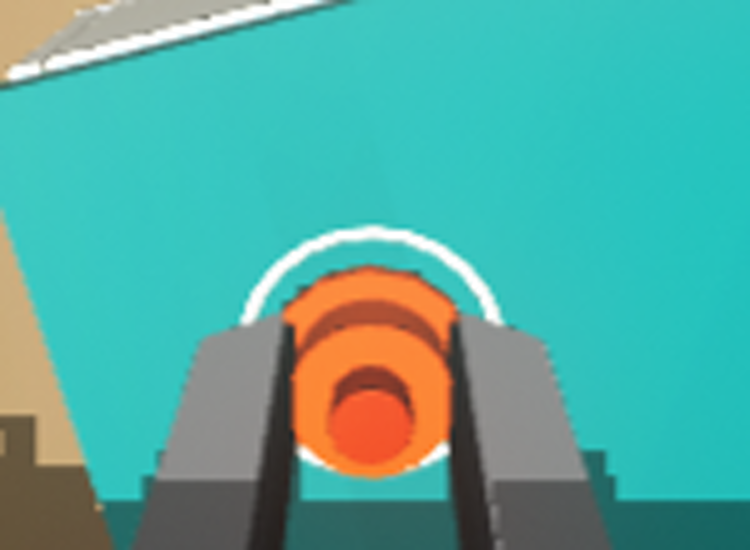

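Request:
{"op": "play_rows", "data": {"deltas": [[[1,0,0,0,0,0,15],[1,0,0,0,0,0,15],[1,0,0,0,0,0,15],[0,0,0,0,0,0,15],[0,0,0,0,0,0,15]]]}}

```text
time_s: 12.85
ee_pos: [0.5547, -0.094, 0.088]
eef_rot: [2.044, 1.571, 0.473]
force: [-0.5, 0.4, -0.7]
grip_width: 0.0207
```

Request:
{"op": "play_rows", "data": {"deltas": [[[0.5,0,0,0,0,0,15],[0.5,0,0,0,0,0,15],[0,0,0,0,0,0,15],[0,0,0,0,0,0,15]]]}}

```text
time_s: 13.25
ee_pos: [0.5547, -0.094, 0.0871]
eef_rot: [1.49, 1.571, -0.081]
force: [-2.1, 0.9, 3.6]
grip_width: 0.0208
```

```bash
python3 - <<'E'
from h import *
p=avg(5)
E
```

```text
t 13.45 pos [ 0.5547 -0.094   0.0871] sd [0. 0. 0.] F [-1.92  0.58  3.56] [0.29 0.29 0.21] g 0.0208
xtool [ 1.e-04 -0.e+00 -1.e+00] y [ 1.e+00 -0.e+00  1.e-04]
```

```bash
python3 - <<'E'
from h import *
c=snap('wrist','w11');crop('w11',181,155,331,265,'w11c',5)
c=snap('scene','s11');crop('s11',240,160,290,230,'s11c',8)
E
```

```text
(no output)
```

View pics/w11c.png

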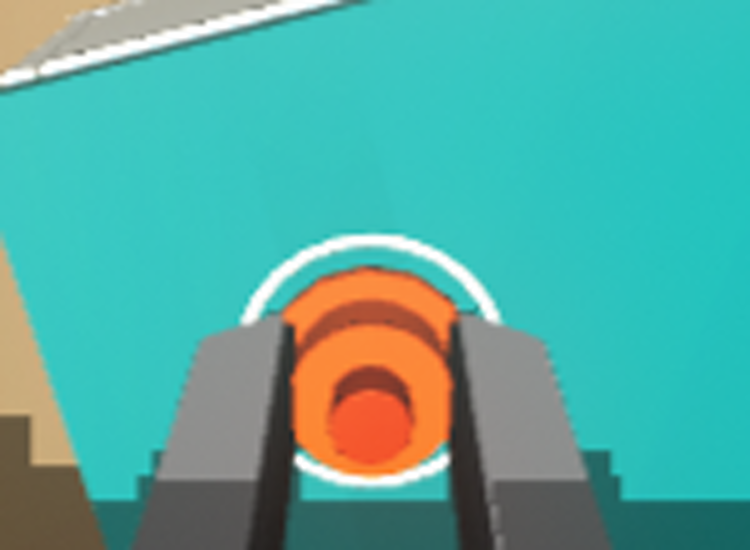

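View pics/s11c.png

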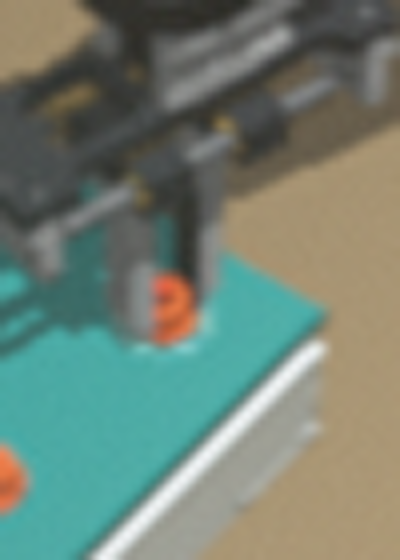

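Request:
{"op": "play_rows", "data": {"deltas": [[[0,-0.4,0,0,0,0,15],[0,0,0,0,0,0,15],[0,0,0,0,0,0,15]]]}}

```text
time_s: 13.9
ee_pos: [0.5546, -0.094, 0.0871]
eef_rot: [1.431, 1.57, -0.14]
force: [3.1, -0.1, 3.9]
grip_width: 0.0208
```

```bash
python3 - <<'E'
from h import *
p=avg(4)
E
```

```text
t 14.05 pos [ 0.5546 -0.094   0.0871] sd [0. 0. 0.] F [2.43 0.2  3.77] [0.57 0.38 0.18] g 0.0209
xtool [ 9.e-04 -1.e-04 -1.e+00] y [ 1.e+00 -0.e+00  9.e-04]
```

Request:
{"op": "play_rows", "data": {"deltas": [[[0.5,0,0,0,0,0,15],[0,0,0,0,0,0,15],[0,0,0,0,0,0,15]]]}}

```text
time_s: 14.4
ee_pos: [0.5545, -0.094, 0.0867]
eef_rot: [1.391, 1.57, -0.18]
force: [3.2, 0.5, 5.3]
grip_width: 0.0206
```

```bash
python3 - <<'E'
from h import *
p=avg(5)
E
```

```text
t 14.6 pos [ 0.5545 -0.094   0.0867] sd [0. 0. 0.] F [2.87 0.37 5.48] [0.38 0.29 0.24] g 0.0206
xtool [ 7.e-04 -1.e-04 -1.e+00] y [ 1.e+00 -0.e+00  7.e-04]
```

Request:
{"op": "play_rows", "data": {"deltas": [[[-0.5,0.2,0,0,0,0,15],[-0.4,0,0,0,0,0,15],[0,0,0,0,0,0,24],[0,0,0,0,0,0,28],[0,0,0,0,0,0,34],[0,0,0,0,0,0,34]]]}}

```text
time_s: 15.25
ee_pos: [0.5542, -0.0939, 0.087]
eef_rot: [-1.768, 1.57, 2.945]
force: [0.1, 1.0, -0.1]
grip_width: 0.0337
```

Request:
{"op": "play_rows", "data": {"deltas": [[[-4,0,0,0,0,0,34],[-10,0,0,0,0,0,34],[-20,0,0,0,0,0,34],[-15,0,0,0,0,0,34],[0,0,0,0,0,0,34],[0,0,0,0,0,0,34]]]}}

```text
time_s: 15.85
ee_pos: [0.5544, -0.094, 0.1364]
eef_rot: [1.34, 1.57, -0.23]
force: [0.0, 0.6, -0.1]
grip_width: 0.034
```

```bash
python3 - <<'E'
from h import *
p=avg(4)
c=snap('wrist','w12');crop('w12',181,135,331,245,'w12c',5)
c=snap('scene','s12');crop('s12',170,150,300,240,'s12c',6)
E
```

```text
t 16.0 pos [ 0.5542 -0.0939  0.1359] sd [0.0001 0.     0.0004] F [-0.19  0.39 -0.14] [0.38 0.16 0.58] g 0.034
xtool [-7.e-04  1.e-04 -1.e+00] y [ 1.e+00  0.e+00 -7.e-04]
```

View pics/w12c.png

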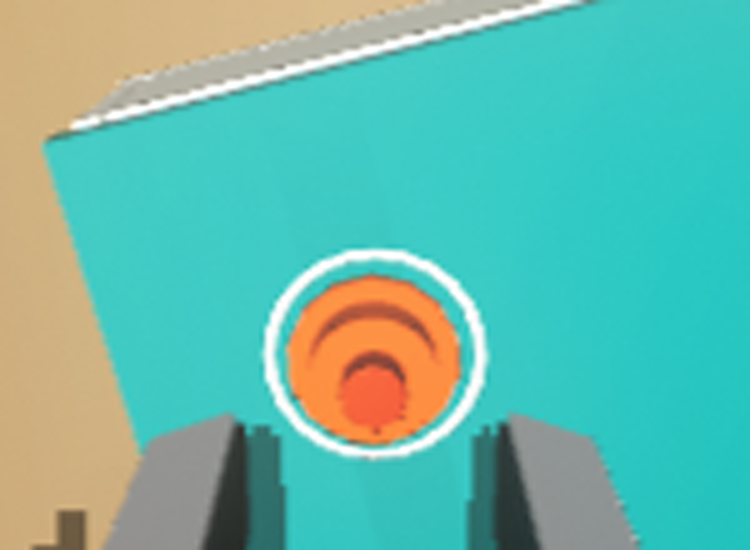

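View pics/s12c.png

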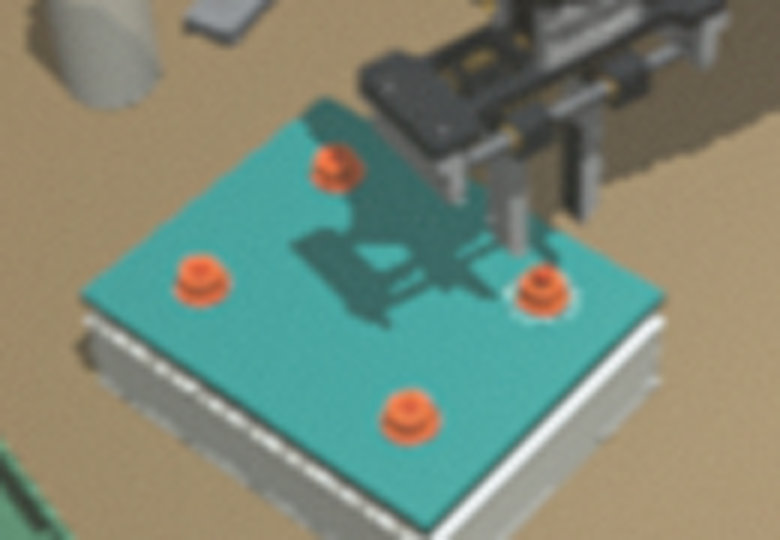

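Request:
{"op": "play_rows", "data": {"deltas": [[[0,0,-0.6,0,0,0,0],[0,0,0,0,0,0,0],[0,0,0,0,0,0,0],[8,0,0,0,0,0,0],[12,0,0,0,0,0,0],[6,0,0,0,0,0,0],[0,0,0,0,0,0,0],[0,0,0,0,0,0,0]]]}}

```text
time_s: 16.95
ee_pos: [0.5544, -0.0934, 0.1102]
eef_rot: [-1.844, 1.57, 2.868]
force: [0.7, 1.3, 0.0]
grip_width: 0.0003
```

```bash
python3 - <<'E'
from h import *
p=avg(4)
c=snap('wrist','w13');crop('w13',181,155,331,265,'w13c',5)
c=snap('scene','s13');crop('s13',240,160,290,220,'s13c',8)
E
```

```text
t 17.1 pos [ 0.5546 -0.0934  0.1105] sd [0.0001 0.     0.0002] F [ 0.24 -0.   -0.21] [0.52 0.81 0.3 ] g 0.0006
xtool [ 2.e-04 -0.e+00 -1.e+00] y [ 1.e+00 -0.e+00  2.e-04]
```

View pics/w13c.png

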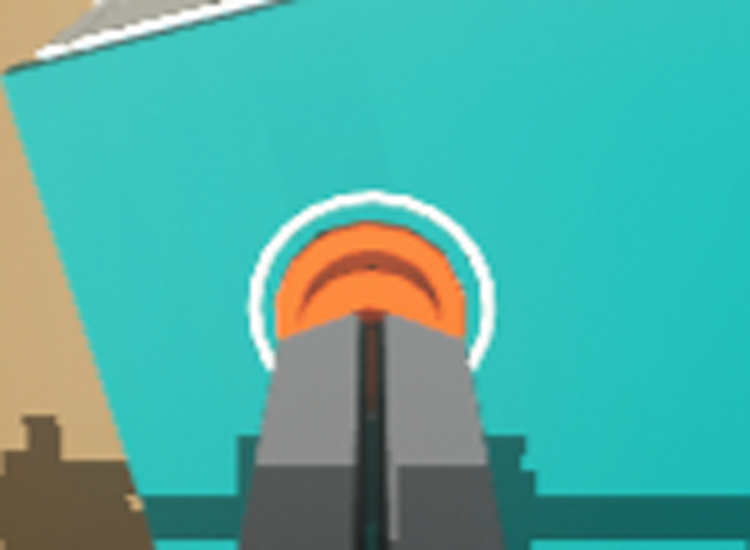

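View pics/s13c.png

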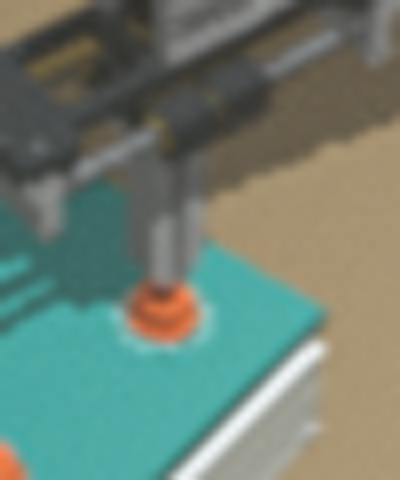

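Request:
{"op": "play_rows", "data": {"deltas": [[[2,0,0,0,0,0,0],[2,0,0,0,0,0,0],[1.5,0,0,0,0,0,0],[1,0,0,0,0,0,0],[0,0,0,0,0,0,0]]]}}

```text
time_s: 17.75
ee_pos: [0.5544, -0.0934, 0.1037]
eef_rot: [-1.93, 1.571, 2.782]
force: [-0.7, -0.2, 0.2]
grip_width: 0.0004
```

Request:
{"op": "play_rows", "data": {"deltas": [[[1,0,0,0,0,0,0],[1,0,0,0,0,0,0],[0,0,0,0,0,0,0],[0,0,0,0,0,0,0]]]}}

```text
time_s: 18.15
ee_pos: [0.5545, -0.0934, 0.1021]
eef_rot: [1.449, 1.57, -0.122]
force: [-0.8, 0.5, 5.3]
grip_width: 0.0003
```

Request:
{"op": "play_rows", "data": {"deltas": [[[0.7,0,0,0,0,0,0],[0.7,0,0,0,0,0,0],[0,0,0,0,0,0,0],[0,0,0,0,0,0,0]]]}}

```text
time_s: 18.55
ee_pos: [0.5546, -0.0934, 0.1008]
eef_rot: [1.405, 1.57, -0.166]
force: [-1.3, -0.1, 5.7]
grip_width: 0.0007
```

Request:
{"op": "play_rows", "data": {"deltas": [[[0.7,0,0,0,0,0,0],[0.7,0,0,0,0,0,0],[0,0,0,0,0,0,0]]]}}

```text
time_s: 18.85
ee_pos: [0.5546, -0.0934, 0.0993]
eef_rot: [1.492, 1.57, -0.079]
force: [-1.8, 1.1, 5.7]
grip_width: 0.0001
```

Request:
{"op": "play_rows", "data": {"deltas": [[[0.7,0,0,0,0,0,0],[0.7,0,0,0,0,0,0],[0,0,0,0,0,0,0]]]}}

```text
time_s: 19.15
ee_pos: [0.5546, -0.0934, 0.0979]
eef_rot: [1.445, 1.57, -0.126]
force: [-0.7, 0.3, 6.2]
grip_width: 0.0005
```

Request:
{"op": "play_rows", "data": {"deltas": [[[0.7,0,0,0,0,0,0],[0.7,0,0,0,0,0,0],[0,0,0,0,0,0,0]]]}}

```text
time_s: 19.45
ee_pos: [0.5546, -0.0934, 0.0965]
eef_rot: [1.391, 1.57, -0.18]
force: [-1.5, 0.2, 4.6]
grip_width: 0.0004
```

Request:
{"op": "play_rows", "data": {"deltas": [[[0.7,0,0,0,0,0,0],[0.7,0,0,0,0,0,0],[0,0,0,0,0,0,0]]]}}

```text
time_s: 19.75
ee_pos: [0.5546, -0.0934, 0.0954]
eef_rot: [1.418, 1.57, -0.153]
force: [-3.5, 0.9, 8.3]
grip_width: 0.0004
```

Request:
{"op": "play_rows", "data": {"deltas": [[[0.7,0,0,0,0,0,0],[0.7,0,0,0,0,0,0],[0,0,0,0,0,0,0]]]}}

```text
time_s: 20.05
ee_pos: [0.5546, -0.0934, 0.0944]
eef_rot: [1.371, 1.57, -0.2]
force: [-4.6, 0.7, 13.5]
grip_width: 0.0004
```

```bash
python3 - <<'E'
from h import *
p=avg(3)
c=snap('scene','s14');crop('s14',170,150,300,240,'s14c',6)
E
```

```text
t 20.15 pos [ 0.5547 -0.0934  0.0944] sd [0. 0. 0.] F [-4.55  1.14 12.91] [0.13 0.33 0.53] g 0.0004
xtool [ 9.e-04 -2.e-04 -1.e+00] y [1.e+00 1.e-04 9.e-04]
```

View pics/s14c.png

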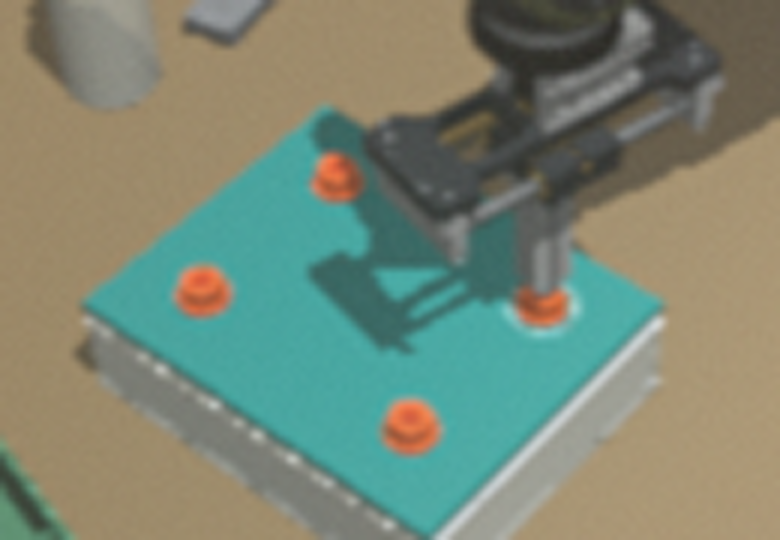

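Request:
{"op": "play_rows", "data": {"deltas": [[[0.6,-0.1,0,0,0,0,0],[0.6,-0.1,0,0,0,0,0],[0,0,0,0,0,0,0]]]}}

```text
time_s: 20.55
ee_pos: [0.5546, -0.0934, 0.0934]
eef_rot: [1.391, 1.569, -0.179]
force: [-5.1, 1.4, 13.2]
grip_width: 0.0003
```

Request:
{"op": "play_rows", "data": {"deltas": [[[0.7,0,0,0,0,0,0],[0.7,0,0,0,0,0,0],[0,0,0,0,0,0,0]]]}}

```text
time_s: 20.85
ee_pos: [0.5546, -0.0934, 0.092]
eef_rot: [1.393, 1.569, -0.178]
force: [-4.1, 0.9, 13.8]
grip_width: 0.0005
```

Request:
{"op": "play_rows", "data": {"deltas": [[[0.7,0,0,0,0,0,0],[0.7,0,0,0,0,0,0],[0,0,0,0,0,0,0]]]}}

```text
time_s: 21.15
ee_pos: [0.5546, -0.0934, 0.0906]
eef_rot: [1.385, 1.569, -0.186]
force: [-4.1, 1.2, 13.6]
grip_width: 0.0004
```

Sliding at about 13.5 N. Continue towards about 0.0865.

Request:
{"op": "play_rows", "data": {"deltas": [[[0.7,0,0,0,0,0,0],[0.7,0,0,0,0,0,0],[0,0,0,0,0,0,0]]]}}

```text
time_s: 21.45
ee_pos: [0.5546, -0.0934, 0.0892]
eef_rot: [1.405, 1.569, -0.166]
force: [-5.3, 1.7, 13.6]
grip_width: 0.0006
```

Request:
{"op": "play_rows", "data": {"deltas": [[[0.7,0,0,0,0,0,0],[0.7,0,0,0,0,0,0],[0,0,0,0,0,0,0]]]}}

```text
time_s: 21.75
ee_pos: [0.5546, -0.0934, 0.0877]
eef_rot: [1.423, 1.569, -0.148]
force: [-4.0, 0.8, 12.9]
grip_width: 0.0001
```

Request:
{"op": "play_rows", "data": {"deltas": [[[0.6,0,0,0,0,0,0],[0,0,0,0,0,0,0],[0,0,0,0,0,0,0]]]}}

```text
time_s: 22.05
ee_pos: [0.5546, -0.0934, 0.0872]
eef_rot: [1.386, 1.569, -0.185]
force: [-4.5, 1.5, 13.0]
grip_width: 0.0008
```

Request:
{"op": "play_rows", "data": {"deltas": [[[0.6,0,0,0,0,0,0],[0,0,0,0,0,0,0],[0,0,0,0,0,0,0]]]}}

```text
time_s: 22.35
ee_pos: [0.5546, -0.0934, 0.0866]
eef_rot: [1.407, 1.569, -0.164]
force: [-5.1, 1.4, 13.7]
grip_width: 0.0002
```

Request:
{"op": "play_rows", "data": {"deltas": [[[0.5,0,0,0,0,0,0],[0,0,0,0,0,0,0],[0,0,0,0,0,0,0]]]}}

```text
time_s: 22.65
ee_pos: [0.5546, -0.0934, 0.0861]
eef_rot: [1.366, 1.569, -0.205]
force: [-3.8, 1.7, 14.8]
grip_width: 0.0003
```

Request:
{"op": "play_rows", "data": {"deltas": [[[0.5,0,0,0,0,0,0],[0,0,0,0,0,0,0],[0,0,0,0,0,0,0]]]}}

```text
time_s: 22.95
ee_pos: [0.5547, -0.0934, 0.0858]
eef_rot: [1.404, 1.569, -0.167]
force: [-5.0, 1.4, 15.4]
grip_width: 0.0001
```

Request:
{"op": "play_rows", "data": {"deltas": [[[0.4,0,0,0,0,0,0],[0,0,0,0,0,0,0],[0,0,0,0,0,0,0]]]}}

```text
time_s: 23.25
ee_pos: [0.5546, -0.0934, 0.0855]
eef_rot: [1.375, 1.569, -0.195]
force: [-5.4, 2.2, 16.6]
grip_width: 0.0004
```

Request:
{"op": "play_rows", "data": {"deltas": [[[-2,0,0,0,0,0,0],[-5,0,0,0,0,0,0],[-15,0,0,0,0,0,0],[-30,0,0,0,0,0,0],[-25,0,0,0,0,0,30],[0,0,0,0,0,0,30],[0,0,0,0,0,0,30]]]}}

```text
time_s: 23.95
ee_pos: [0.5541, -0.0934, 0.1607]
eef_rot: [0.96, 1.571, -0.61]
force: [-0.5, -0.1, -0.1]
grip_width: 0.021
```

```bash
python3 - <<'E'
from h import *
p=avg(3)
c=snap('wrist','w15');crop('w15',221,150,391,230,'w15c',4)
c=snap('scene','s15');crop('s15',170,150,300,240,'s15c',6)
snap('top','t15')
E
```

```text
t 24.05 pos [ 0.5539 -0.0933  0.1602] sd [0.0002 0.     0.0004] F [-0.18 -0.21 -0.32] [0.28 0.21 0.16] g 0.0247
xtool [-1.1e-03  2.0e-04 -1.0e+00] y [ 1.      0.     -0.0011]
```

View pics/w15c.png

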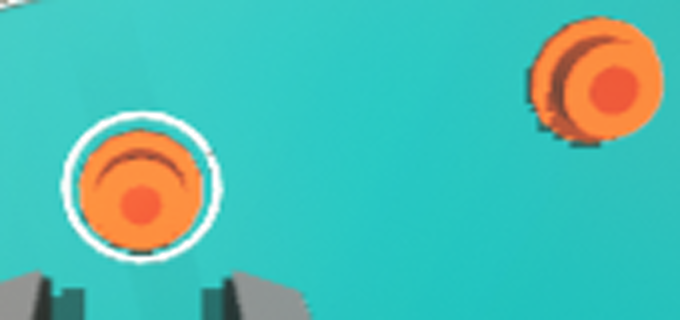

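View pics/s15c.png

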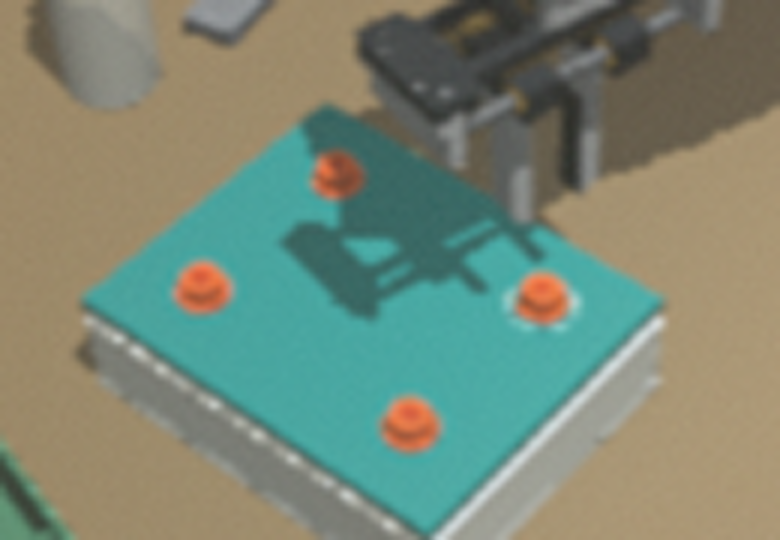

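View pics/s15.png

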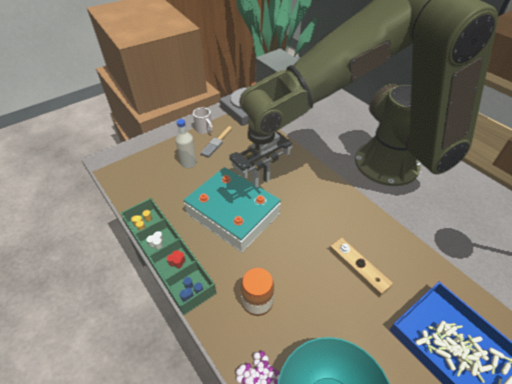

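```bash
python3 - <<'E'
from h import *
print(hand_in())
E
```

```text
the job is handed in; nothing more can be done
None
```

The orange rivet is in the cover's empty hole with its pin pushed flush, and the job is handed in at about 24 s of the 51 s allowed.

- **Seating:** I lowered the rivet with its pin up until the flange lay on the cover, at about 5.5 N. I then let go, and the picture showed the flange centred in the white ring with the pin still up.
- **Locking:** I pressed the pin with closed fingertips. The cover first settled by roughly 6 mm, then the pin slid at about 13–14 N. I stopped at 16.6 N, once the force was rising steadily at the stop. That puts the seal at about 3.7 mm, against the 6 mm crush limit.
- **Last checks:** In the last pictures the pin is flush like the neighbouring rivet's and the flange is on the cover inside the ring. The black and white rivets and the other things in view look unmoved. The arm stands clear, with about zero force on it.
- **What disagreed:** The top camera put the loose rivet about 4 mm away from where the wrist camera did, so I used the wrist view. There was also a sideways force of about 5 N while I pressed the pin; it went away when I backed off.

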